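Run a fingertip along the cable channel to shut its covers

ROBOT

A 6-joint arm with a two-finger parallel gripper is mounted at the origin on the work surface. World frame = base frame: x ahead of the robot, y to its left, z up, the work surface at z = 0. Lengths are in m, angles in rad, forces in N, time in s.
With the tool pointing down it reaches from about 0.35 to 0.85 m from the base axis. Payload 8.1 kg.
Tool frame: the origin (TCP) lies between the finger pads, 19 mm behind the fingertips; this is the grasp point; z points along the fingers, y is the line along which they close (so a half turn about z gives the same grasp; the last joint's range is limited). The gripper opens to 93 mm and grips with 3 to 60 N. Pads are 15 mm wide; open, the fingers measure 128 mm over their backs; the gripper's body (75 mm by 188 mm) begins 65 mm behind the grasp point.
Start: joints at [1.203, 0.13, 1.488, -0, 1.523, -0.085], TCP at [0.167, 0.576, 0.237] pointing down, gripper open.
Joint ranges: [-2.96, 2.96], [-0.89, 2.26], [0.02, 2.5], [-1.34, 4.48], [0, 2.73], [-2.66, 2.66]. Speed limits (rad/s): [2.39, 2.39, 2.79, 3.14, 3.14, 3.14].

INTERFACE

Orientations are given as a rotation vector (axis times angle).
In Python, from rig import r, cams gives the robot as it stands.
- The arm moves only by the tool servo_tool, never from a script. Its arguments are lists of equal length, an entry for each row: "claw": the finger opening in mm, from 0 to 93; "translation": the shift along the world's x, y, z in mm, a list of three; "dr": the turn, a rotation vector about the world's x, y, z in degrees, a list of three. A call has 1 to 12 rows; each row shifts and turns the commanded pose from where the row before left it; what a row does not reach is not made up. A row lasts 1/12 s, in which the tool goes at most 41.7 mm and 7.16 degrees, less where a joint would pass 70% of its speed; a pose out of reach is approached as far as the arm can. A call is refused whole if a number of a shift passes 41.7 or a number of a turn 7.16, either way. A call with a gripper value outside its range is refused whole. The fingers move at their own pace and stop on an object; "force" is the grip in N (left out, the last holds). Time passes only in rows, so rows that do not move let the fingers close. It gives the time, the measured TCP pose, the force, the opening and the grip force at its end, in the units of the state.
- r.read_state(): the state, without advancing time (a new reading comes with each control period).
- cams.read_camera(name): name is "scene" or "top" or "wrist"; returns (picture, depth): 400x640x3 uint8, red, green, blue; 400x640 float32, m along the optical axis (not along the pixel's ray), 0 where there is no reading.
- cams.get_calibration(name): a dict with "intrinsics" (3x3 intrinsics, pixels), "origin" and "orientation" of the camera in the world; the wrist camera has in their place "hand_eye" (4x4, takes a point from camera to tool coordinates, whose origin is the TCP and whose axes are the flange's). Camera axes: x right, y down, z forward; pixel columns grow to the right and rows downward; lengths in m; the calibration is good to about 2 mm. A picture is of the moment at which its call begins: read the wrist's pose just before it. get_calibration takes no time and is no camera call.
- r.job_done(): hands the job in; it is judged then, once.
The state is a dict: "time_s": time; "joint_positions": joint angles; "qd": joint speeds; "effort": joint torques, N m; "eef_pos": TCP position; "tool_rot": TCP orientation; "contact_force": force on the tool from outside, world axes, zero at the start; "torque": the same for the moment, N m; "grip_width": finger opening in m; "gripper_force": force on a finger pad.
Only numpy, scipy, OpenCV 4.12 (cv2) and the standard library are available. Lean on these libraries where they do the work, as an engineer would, in place of code of your own. Each camera call takes 0.05 s, during which the arm holds its last target. There are 200 camera calls.

TASK

The five orange covers of the curved cable channel on the label desk stand ajar: run your fingertips lightly along the channel from the green end block to the black one and press the covers flat, one after the other in that order, until all are flush. Stay low over the channel until the last cover is shut, press gently, do not pull any cover further open, and leave the label roll, the mouse and the screwdriver where they are; then take the hand away.

Things in the scene. Friction and masses are not known exactly. Their poses are not given: they have to be found in the camera images.
- channel: Curved grey cable channel fixed to the desk, 40 mm wide, top 36 mm up. Along it: a green block, five hinged orange covers, a black block, each 42 mm long and turned 12 degrees left of the one before (going green to black). Shut covers are flush with the blocks' tops. Smooth, slick plastic. Origin: on the desk, mid-extent; x from green to black, z up.
- green_top (a point): Centre of the top face of the green end block, 36 mm above the desk: a rigid, flat landing place 42 mm long and 40 mm wide.
- black_top (a point): Centre of the top face of the black end block, 36 mm above the desk.
- mid1 (a point): Where the centre of the top face of cover1 lies when it is shut, 36 mm above the desk (fixed to the channel, does not move with the cover).
- cover1 (a joint): Opening angle of cover 1 from the green end, rad: 0 shut, flush (hard stop), grows as it opens. Orange plate 40 mm along the channel, 38 wide, 5 thick, hinged at its end nearer the green block; the free end, nearer the black block, stands up (10 mm at 0.25 rad). Light hinge friction, 0.006 N m (0.15 N at the free end, 1.2 N 5 mm from the hinge, far more right at the hinge); stays where left.
- mid2 (a point): Where the centre of the top face of cover2 lies when it is shut, 36 mm above the desk (fixed to the channel, does not move with the cover).
- cover2 (a joint): Opening angle of cover 2 from the green end, rad: 0 shut, flush (hard stop), grows as it opens. Orange plate 40 mm along the channel, 38 wide, 5 thick, hinged at its end nearer the green block; the free end, nearer the black block, stands up (10 mm at 0.25 rad). Light hinge friction, 0.006 N m (0.15 N at the free end, 1.2 N 5 mm from the hinge, far more right at the hinge); stays where left.
- mid3 (a point): Where the centre of the top face of cover3 lies when it is shut, 36 mm above the desk (fixed to the channel, does not move with the cover).
- cover3 (a joint): Opening angle of cover 3 from the green end, rad: 0 shut, flush (hard stop), grows as it opens. Orange plate 40 mm along the channel, 38 wide, 5 thick, hinged at its end nearer the green block; the free end, nearer the black block, stands up (10 mm at 0.25 rad). Light hinge friction, 0.006 N m (0.15 N at the free end, 1.2 N 5 mm from the hinge, far more right at the hinge); stays where left.
- mid4 (a point): Where the centre of the top face of cover4 lies when it is shut, 36 mm above the desk (fixed to the channel, does not move with the cover).
- cover4 (a joint): Opening angle of cover 4 from the green end, rad: 0 shut, flush (hard stop), grows as it opens. Orange plate 40 mm along the channel, 38 wide, 5 thick, hinged at its end nearer the green block; the free end, nearer the black block, stands up (10 mm at 0.25 rad). Light hinge friction, 0.006 N m (0.15 N at the free end, 1.2 N 5 mm from the hinge, far more right at the hinge); stays where left.
- mid5 (a point): Where the centre of the top face of cover5 lies when it is shut, 36 mm above the desk (fixed to the channel, does not move with the cover).
- cover5 (a joint): Opening angle of cover 5 from the green end, rad: 0 shut, flush (hard stop), grows as it opens. Orange plate 40 mm along the channel, 38 wide, 5 thick, hinged at its end nearer the green block; the free end, nearer the black block, stands up (10 mm at 0.25 rad). Light hinge friction, 0.006 N m (0.15 N at the free end, 1.2 N 5 mm from the hinge, far more right at the hinge); stays where left.
- label_roll: Bystander: loose white roll of labels standing on end, 66 mm diameter, 50 mm high, 38 mm bore; origin at the centre of its underside.
- mouse: Bystander: loose black computer mouse, 100 mm by 58 mm, 37 mm high; origin at the centre of its underside.
- screwdriver: Bystander: loose screwdriver with a red handle lying on the desk, 170 mm long, under 35 mm high; origin under its middle, x towards the tip.

How it is judged:
On the way, in this order (a step that is already met when the one before it is completed fails the run):
1. cover 1 (counted from the green end) is pressed shut, within 0.07 rad of flush (value of joint cover1 below 0.07 rad), for 0.05 s.
2. cover 2 (counted from the green end) is pressed shut, within 0.07 rad of flush (value of joint cover2 below 0.07 rad), for 0.05 s.
3. cover 3 (counted from the green end) is pressed shut, within 0.07 rad of flush (value of joint cover3 below 0.07 rad), for 0.05 s.
4. cover 4 (counted from the green end) is pressed shut, within 0.07 rad of flush (value of joint cover4 below 0.07 rad), for 0.05 s.
5. cover 5 (counted from the green end) is pressed shut, within 0.07 rad of flush (value of joint cover5 below 0.07 rad), for 0.05 s.
At the end, for the whole second after the job is handed in: All five covers are within 0.08 rad (about 3 mm at the free end) of flush, and the label roll, mouse and screwdriver rest within 15 mm of where they started (value of joint each of cover1, cover2, cover3, cover4, cover5 below 0.08 rad and distance of each of label_roll, mouse, screwdriver from where it was at the start of the episode below 0.015 m and linear speed of each of label_roll, mouse, screwdriver below 0.02 m/s); the robot touches nothing.
It fails at once if the label roll, the mouse or the screwdriver is lifted or moved more than 15 mm (distance of any of label_roll, mouse, screwdriver from where it was at the start of the episode above 0.015 m).
It fails at once if a cover is pulled or lifted further open (past 0.45 rad) (value of joint any of cover1, cover2, cover3, cover4, cover5 above 0.45 rad).
It fails at once if the fingers press on the channel or its covers with more than 40 N (contact force between the fingers and channel above 40 N).
It fails at once if partway (first cover shut, last still open) the hand is raised off the channel: TCP more than 150 mm above the desk (value of joint cover1 below 0.08 rad and value of joint cover5 above 0.12 rad and z of the grasp point in the frame of channel above 0.15 m).
It also fails if it takes over 48 s, if anything falls off the work surface, if the arm or the gripper's body presses on something with over 40 N, if the wrist force passes 120 N, or if a joint passes its speed limit or range.

## Working session

There is one attempt and no reset: what is moved stays moved. The work goes in short steps, Python scripts to look and compute and a tool call to move; the robot and the scene stay as the last step left them, time stands still between calls to the robot, and variables do not carry over. Pictures are saved under pics/ and viewed, at most 10 in all, crops included, and the job is handed in when it is done.

Besides the shell and the picture viewer there is one more tool, called after ">>>" as name(argument=value, ...), one argument or row to a line, values as JSON. servo_tool: Moves the arm, as the interface text tells. Its arguments: {"type":"object","properties":{"claw":{"type":"array","items":{"type":"number"}},"translation":{"type":"array","items":{"type":"array","items":{"type":"number"}}},"dr":{"type":"array","items":{"type":"array","items":{"type":"number"}}},"force":{"type":"number"}},"required":["claw","translation","dr"]}

```bash
ls; mkdir -p pics; python3 - <<'E'
from rig import r,cams
import cv2,numpy as np
s=r.read_state();print(s)
for n in("top","scene"):
    p,d=cams.read_camera(n);cv2.imwrite(f"pics/{n}0.png",p[:,:,::-1]);np.savez(f"{n}0.npz",p=p,d=d)
    print(cams.get_calibration(n))
E
```

```text
pics
{'time_s': 0.0, 'joint_positions': array([ 1.20262497e+00,  1.31170168e-01,  1.48929604e+00, -1.32787028e-05,
        1.52301697e+00, -8.54332536e-02]), 'qd': array([-0.00048257,  0.00138028, -0.00037657,  0.00089291, -0.00144107,
       -0.00079187]), 'effort': array([-1.10696772e-03, -5.59875441e+01, -4.91728914e+01,  7.66137103e-02,
        3.68042488e-02, -1.51481304e-04]), 'eef_pos': array([0.16719431, 0.57565894, 0.23637286]), 'tool_rot': array([-4.42586864e-01, -3.10984296e+00,  2.89787188e-03]), 'contact_force': array([-0.46057993,  0.27741071,  0.18809611]), 'torque': array([0.04089072, 0.03214607, 0.0035246 ]), 'gripper_force': 0.0, 'grip_width': 0.09290429342963703}
{'intrinsics': array([[365.55908905,   0.        , 319.40355082],
       [  0.        , 365.55908905, 200.2421884 ],
       [  0.        ,   0.        ,   1.        ]]), 'origin': array([0.50987978, 0.05016826, 0.71524526]), 'orientation': array([-2.16490696,  2.18372497, -0.15158679])}
{'intrinsics': array([[441.84039018,   0.        , 325.30136524],
       [  0.        , 441.84039018, 201.02962606],
       [  0.        ,   0.        ,   1.        ]]), 'origin': array([0.76093101, 0.34528672, 0.61633452]), 'orientation': array([-0.81407169, -2.7447245 ,  0.82832816])}
```

View pics/top0.png

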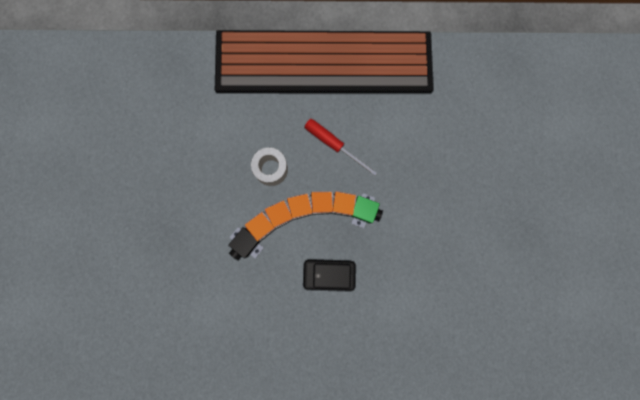

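View pics/scene0.png

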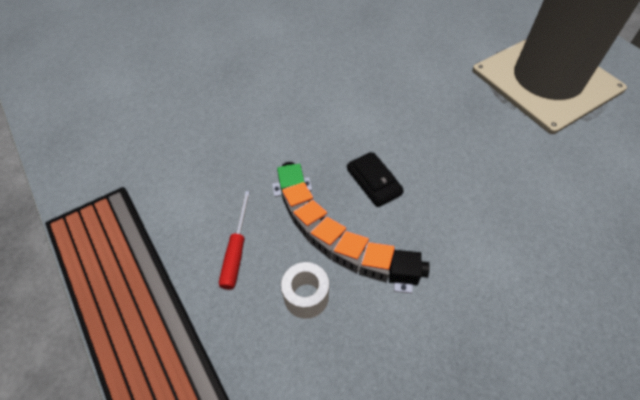

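The top view shows green at (367,209), the orange covers arcing left to black at (243,241), the roll at (268,165), the screwdriver around (340,147) and the mouse at (330,275). The scene view shows the same things: green (290,176), black (406,266), roll (305,285). Next I'll fit the channel model in both views.

```bash
cat > h.py <<'E'
import numpy as np,cv2
from scipy.spatial.transform import Rotation as R
from scipy.optimize import least_squares
from rig import r,cams
def world(n,d,c):
    K=c["intrinsics"];v,u=np.mgrid[:400,:640]
    P=np.stack([(u-K[0,2])/K[0,0]*d,(v-K[1,2])/K[1,1]*d,d],-1)
    return P@R.from_rotvec(c["orientation"]).as_matrix().T+c["origin"]
def blocks():  # channel frame at green centre: centres & headings, pitch 42, turn 12 about block ends
    c=[np.zeros(2)];a=[0]
    for i in range(6):
        h0,h1=a[-1],a[-1]+np.radians(12)
        c.append(c[-1]+.021*np.array([np.cos(h0),np.sin(h0)])+.021*np.array([np.cos(h1),np.sin(h1)]));a.append(h1)
    return np.array(c),np.array(a)
E
python3 - <<'E'
from h import *
for n in("top","scene"):
    z=np.load(n+"0.npz");p,d=z["p"],z["d"];W=world(n,d,cams.get_calibration(n))
    hsv=cv2.cvtColor(p,cv2.COLOR_RGB2HSV);H,S,V=[hsv[...,i].astype(int) for i in range(3)]
    reg=(d>0)&(W[...,2]>.027)&(W[...,2]<.06)
    g=reg&(H>45)&(H<80)&(S>100);o=reg&(H>5)&(H<20)&(S>150)
    b=reg&(V<70)
    print(n,"desk z",np.median(W[(d>0)&(abs(W[...,2])<.02)][:,2]))
    print("green",np.median(W[g],0),g.sum(),"orange",o.sum())
    nb,l,st,ce=cv2.connectedComponentsWithStats(b.astype(np.uint8))
    for i in range(1,nb):
        if st[i,4]>30: print("blk",st[i],np.median(W[l==i],0))
    B,A=blocks()
    G=W[g][:,:2].mean(0)
    O=W[o]
    # fit: arc through orange centre pts + green
    # pose (x,y,th): minimise lateral mean distances
    def res(q):
        c,s=np.cos(q[2]),np.sin(q[2]);C=B@np.array([[c,s],[-s,c]])+q[:2]
        D=((O[:,None,:2]-C[None,1:6])**2).sum(-1)**.5
        return np.r_[np.maximum(D.min(1)-.015,0),(C[0]-G)*np.sqrt(len(O))]
    best=min((least_squares(res,[*G,t]) for t in np.linspace(-3,3,12)),key=lambda f:f.cost)
    q=best.x;c,s=np.cos(q[2]),np.sin(q[2]);C=B@np.array([[c,s],[-s,c]])+q[:2]
    print("fit",q[:2].round(4),np.degrees(q[2]).round(1),best.cost);print(C.round(4).tolist())
    # cover profiles
    for i in range(1,6):
        a=A[i]+q[2];e=np.array([np.cos(a),np.sin(a)]);nn=np.array([-e[1],e[0]])
        L=(O[:,:2]-C[i])
        x=L@e;y=L@nn;m=(abs(y)<.014)&(abs(x)<.019)
        f=np.polyfit(x[m],O[m,2],1);print(i,m.sum(),"slope",f[0].round(3),"zmid",f[1].round(4),"lat",y[m].mean().round(4))
    for nm,m in(("red",(d>0)&((H<4)|(H>174))&(S>150)&(W[...,2]>.008)),("white",(d>0)&(S<40)&(V>150)&(W[...,2]>.04)),("mouse",b)):
        if m.sum(): print(nm,W[m].min(0).round(3),W[m].max(0).round(3))
E
```

```text
top desk z -0.0008720049306909505
green [ 0.57049835 -0.0530535   0.03509144] 475 orange 2039
blk [375 211   7   8  35] [ 0.55967611 -0.07972     0.02842538]
blk [229 228  30  31 523] [0.50796527 0.17450937 0.03473755]
blk [313 263  38  26 920] [0.44784622 0.01090277 0.03277916]
fit [ 0.5703 -0.0535] 68.8 0.010230324191070584
[[0.5703, -0.0535], [0.5813, -0.0132], [0.5837, 0.0285], [0.5773, 0.0698], [0.5625, 0.1089], [0.5399, 0.144], [0.5105, 0.1737]]
1 292 slope 0.25 zmid 0.0399 lat 0.0
2 301 slope 0.336 zmid 0.0422 lat 0.0002
3 305 slope 0.273 zmid 0.041 lat 0.0001
4 309 slope 0.315 zmid 0.0417 lat 0.0001
5 320 slope 0.278 zmid 0.0408 lat -0.0
red [ 0.688 -0.013  0.015] [0.75  0.059 0.028]
white [0.622 0.096 0.045] [0.685 0.159 0.053]
mouse [ 0.426 -0.084  0.027] [0.567 0.2   0.039]
scene desk z -0.0004694964484885378
green [ 0.57333657 -0.05353173  0.03562326] 474 orange 2557
blk [ 517   51   72   44 1058] [0.06018087 0.03046738 0.04409699]
blk [353 153  43  39 909] [0.45379474 0.01478609 0.0331049 ]
blk [391 250  38  29 839] [0.51282297 0.17758544 0.03501613]
fit [ 0.5734 -0.0536] 68.9 0.015915970149305736
[[0.5734, -0.0536], [0.5843, -0.0132], [0.5865, 0.0285], [0.58, 0.0697], [0.5651, 0.1088], [0.5424, 0.1438], [0.5129, 0.1734]]
1 293 slope 0.232 zmid 0.0402 lat 0.0001
2 312 slope 0.33 zmid 0.0423 lat 0.0002
3 355 slope 0.275 zmid 0.041 lat -0.0001
4 405 slope 0.311 zmid 0.0417 lat 0.0001
5 441 slope 0.275 zmid 0.0408 lat -0.0002
red [ 0.69  -0.013  0.012] [0.753 0.062 0.028]
white [0.623 0.095 0.046] [0.688 0.16  0.052]
mouse [-0.003 -0.085  0.027] [0.607 0.203 0.06 ]
```

Both views agree to about 3 mm. I'll close the fingers, move over the green block and turn the tool so its y axis lies across the channel.

>>> servo_tool(
  claw=[0, 0, 0, 0, 0, 0, 0, 0, 0, 0, 0, 0],
  translation=[
    [17, -26, 0],
    [17, -26, 0],
    [17, -26, 0],
    [17, -26, 0],
    [17, -26, 0],
    [17, -26, 0],
    [17, -26, 0],
    [17, -26, 0],
    [17, -26, 0],
    [17, -26, 0],
    [17, -26, 0],
    [17, -26, 0],
  ],
  dr=[
    [0, 0, -4],
    [0, 0, -4],
    [0, 0, -4],
    [0, 0, -4],
    [0, 0, -4],
    [0, 0, -4],
    [0, 0, -4],
    [0, 0, -4],
    [0, 0, -4],
    [0, 0, -4],
    [0, 0, -4],
    [0, 0, -4],
  ],
  force=20,
)

```text
time_s: 1.1
eef_pos: [0.3717, 0.2627, 0.2371]
tool_rot: [-1.674, -2.658, 0.001]
contact_force: [0.5, 0.0, -0.6]
grip_width: 0.0175
gripper_force: 0.0
```

>>> servo_tool(
  claw=[0, 0, 0, 0, 0, 0, 0, 0, 0, 0, 0, 0],
  translation=[
    [17, -26, 0],
    [17, -26, 0],
    [17, -26, 0],
    [17, -26, 0],
    [17, -26, 0],
    [17, -26, 0],
    [17, -26, 0],
    [17, -26, 0],
    [17, -26, -20],
    [17, -26, -30],
    [17, -26, -30],
    [17, -26, -20],
  ],
  dr=[
    [0, 0, -4],
    [0, 0, -4],
    [0, 0, -4],
    [0, 0, -4],
    [0, 0, -4],
    [0, 0, -4],
    [0, 0, -4],
    [0, 0, -4],
    [0, 0, -4],
    [0, 0, -4],
    [0, 0, -4],
    [0, 0, -4],
  ],
)

```text
time_s: 2.1
eef_pos: [0.5734, -0.0471, 0.1363]
tool_rot: [-2.609, -1.746, 0.003]
contact_force: [-0.0, 0.2, 0.1]
grip_width: 0.0002
gripper_force: 0.0
```

>>> servo_tool(
  claw=[0, 0],
  translation=[
    [0, 0, 0],
    [0, 0, 0],
  ],
  dr=[
    [0, 0, 0],
    [0, 0, 0],
  ],
)

```text
time_s: 2.27
eef_pos: [0.5727, -0.047, 0.1366]
tool_rot: [-2.606, -1.747, 0.006]
contact_force: [-0.3, -0.0, 1.0]
grip_width: 0.0006
gripper_force: 0.0
```

>>> servo_tool(
  claw=[0, 0, 0, 0, 0, 0, 0, 0],
  translation=[
    [-1, -5, -20],
    [0, 0, -20],
    [0, 0, -20],
    [0, 0, -12],
    [0, 0, -4],
    [0, 0, -1],
    [0, 0, -1],
    [0, 0, 0],
  ],
  dr=[
    [0, 0, 1],
    [0, 0, 0],
    [0, 0, 0],
    [0, 0, 0],
    [0, 0, 0],
    [0, 0, 0],
    [0, 0, 0],
    [0, 0, 0],
  ],
)

```text
time_s: 2.93
eef_pos: [0.5742, -0.0509, 0.0631]
tool_rot: [2.591, 1.775, 0.003]
contact_force: [-0.3, 0.4, 0.1]
grip_width: 0.0004
gripper_force: 0.0
```

```bash
python3 - <<'E'
from h import *
p,d=cams.read_camera("scene");cv2.imwrite("pics/s1.png",cv2.resize(p[120:320,220:460,::-1],None,fx=3,fy=3)[:600])
print(r.read_state()["eef_pos"],r.read_state()["contact_force"])
E
```

```text
[ 0.57422179 -0.05097875  0.06305402] [-0.68859604 -0.01466237 -0.51086087]
```

View pics/s1.png

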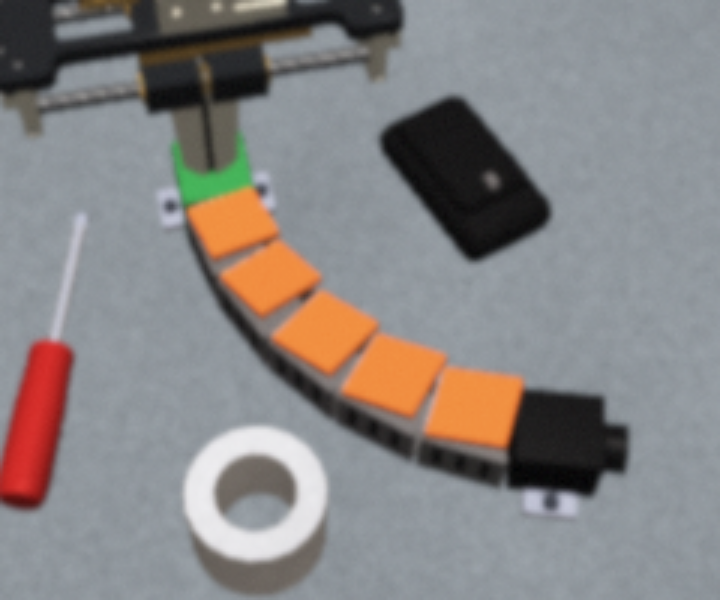

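The crop shows the closed fingers over the green block at about (210,165), in line with it and central. The covers are still ajar. Next I'll touch down to find the height.

>>> servo_tool(
  claw=[0, 0, 0, 0, 0, 0, 0],
  translation=[
    [0, 0, -1.5],
    [0, 0, -1.5],
    [0, 0, -1.5],
    [0, 0, -1.5],
    [0, 0, -1],
    [0, 0, 0],
    [0, 0, 0],
  ],
  dr=[
    [0, 0, 0],
    [0, 0, 0],
    [0, 0, 0],
    [0, 0, 0],
    [0, 0, 0],
    [0, 0, 0],
    [0, 0, 0],
  ],
)

```text
time_s: 3.57
eef_pos: [0.5733, -0.051, 0.0551]
tool_rot: [2.592, 1.775, -0.0]
contact_force: [-3.3, 0.8, 6.1]
grip_width: 0.001
gripper_force: 3.1
```

>>> servo_tool(
  claw=[0, 0, 0],
  translation=[
    [0, 0, 0.5],
    [0, 0, 0],
    [0, 0, 0],
  ],
  dr=[
    [0, 0, 0],
    [0, 0, 0],
    [0, 0, 0],
  ],
)

```text
time_s: 3.82
eef_pos: [0.5733, -0.051, 0.0551]
tool_rot: [2.592, 1.775, 0.0]
contact_force: [-0.1, 0.5, 2.6]
grip_width: 0.0005
gripper_force: 1.2
```

>>> servo_tool(
  claw=[0, 0, 0, 0, 0, 0, 0, 0, 0, 0, 0, 0],
  translation=[
    [0.8, 3.2, 0],
    [0.8, 3.2, 0],
    [0.8, 3.2, 0],
    [0.8, 3.2, 0],
    [0.8, 3.2, 0],
    [0.8, 3.2, 0],
    [0.8, 3.2, 0],
    [0.8, 3.2, 0],
    [0.8, 3.2, 0],
    [0.8, 3.2, 0],
    [0.8, 3.2, 0],
    [0.8, 3.2, 0],
  ],
  dr=[
    [0, 0, 1],
    [0, 0, 1],
    [0, 0, 1],
    [0, 0, 1],
    [0, 0, 1],
    [0, 0, 1],
    [0, 0, 1],
    [0, 0, 1],
    [0, 0, 1],
    [0, 0, 1],
    [0, 0, 1],
    [0, 0, 1],
  ],
)

```text
time_s: 4.82
eef_pos: [0.5829, -0.0123, 0.0551]
tool_rot: [2.391, 2.038, 0.0]
contact_force: [-0.7, -1.4, 3.5]
grip_width: 0.0003
gripper_force: 1.5
```

Light, steady contact. On over cover 2.

>>> servo_tool(
  claw=[0, 0, 0, 0, 0, 0, 0, 0, 0, 0, 0, 0],
  translation=[
    [0.5, 3.4, 0],
    [0.5, 3.4, 0],
    [0.5, 3.4, 0],
    [0.5, 3.4, 0],
    [0.5, 3.4, 0],
    [0.2, 3.5, 0],
    [0, 3.5, 0],
    [-0.1, 3.5, 0],
    [-0.1, 3.5, 0],
    [-0.1, 3.5, 0],
    [-0.1, 3.5, 0],
    [-0.1, 3.5, 0],
  ],
  dr=[
    [0, 0, 1],
    [0, 0, 1],
    [0, 0, 1],
    [0, 0, 1],
    [0, 0, 1],
    [0, 0, 1],
    [0, 0, 1],
    [0, 0, 1],
    [0, 0, 1],
    [0, 0, 1],
    [0, 0, 1],
    [0, 0, 1],
  ],
)

```text
time_s: 5.82
eef_pos: [0.585, 0.0292, 0.0551]
tool_rot: [2.165, 2.277, 0.0]
contact_force: [0.4, -1.6, 3.4]
grip_width: 0.0008
gripper_force: 1.7
```

```bash
python3 - <<'E'
from h import *
p,d=cams.read_camera("scene");cv2.imwrite("pics/s2.png",cv2.resize(p[120:320,220:460,::-1],None,fx=3,fy=3)[:600])
E
```

```text
(no output)
```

View pics/s2.png

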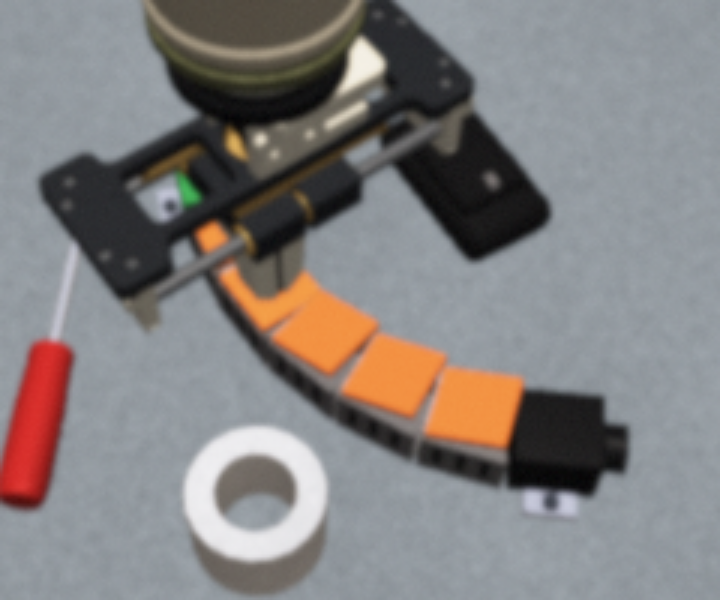

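Fingers central on cover 2 (crop 275,290), cover pressed down, covers 3–5 still ajar. Continuing.

>>> servo_tool(
  claw=[0, 0, 0, 0, 0, 0, 0, 0, 0, 0, 0, 0],
  translation=[
    [-0.2, 3.5, 0],
    [-0.2, 3.5, 0],
    [-0.2, 3.5, 0],
    [-0.2, 3.5, 0],
    [-0.2, 3.5, 0],
    [-0.2, 3.5, 0],
    [-0.9, 3.4, 0],
    [-0.9, 3.4, 0],
    [-0.9, 3.4, 0],
    [-0.9, 3.4, 0],
    [-0.9, 3.4, 0],
    [-0.9, 3.4, 0],
  ],
  dr=[
    [0, 0, 1],
    [0, 0, 1],
    [0, 0, 1],
    [0, 0, 1],
    [0, 0, 1],
    [0, 0, 1],
    [0, 0, 1],
    [0, 0, 1],
    [0, 0, 1],
    [0, 0, 1],
    [0, 0, 1],
    [0, 0, 1],
  ],
)

```text
time_s: 6.87
eef_pos: [0.5783, 0.0707, 0.0551]
tool_rot: [1.915, 2.491, 0.0]
contact_force: [0.8, -2.1, 4.1]
grip_width: 0.0008
gripper_force: 1.9
```

>>> servo_tool(
  claw=[0, 0, 0, 0, 0, 0, 0, 0, 0, 0, 0, 0],
  translation=[
    [-0.9, 3.4, 0],
    [-0.9, 3.4, 0],
    [-0.9, 3.4, 0],
    [-0.9, 3.4, 0],
    [-0.9, 3.4, 0],
    [-0.9, 3.4, 0],
    [-1.6, 3.1, 0],
    [-1.6, 3.1, 0],
    [-1.6, 3.1, 0],
    [-1.6, 3.1, 0],
    [-1.6, 3.1, 0],
    [-1.6, 3.1, 0],
  ],
  dr=[
    [0, 0, 1],
    [0, 0, 1],
    [0, 0, 1],
    [0, 0, 1],
    [0, 0, 1],
    [0, 0, 1],
    [0, 0, 1],
    [0, 0, 1],
    [0, 0, 1],
    [0, 0, 1],
    [0, 0, 1],
    [0, 0, 1],
  ],
)

```text
time_s: 7.87
eef_pos: [0.5633, 0.1096, 0.0551]
tool_rot: [1.644, 2.677, 0.0]
contact_force: [1.4, -2.4, 4.5]
grip_width: 0.0002
gripper_force: 2.0
```

>>> servo_tool(
  claw=[0, 0, 0, 0, 0, 0, 0, 0, 0, 0, 0, 0],
  translation=[
    [-1.6, 3.1, 0],
    [-1.6, 3.1, 0],
    [-1.6, 3.1, 0],
    [-1.6, 3.1, 0],
    [-1.6, 3.1, 0],
    [-1.6, 3.1, 0],
    [-2.2, 2.7, 0],
    [-2.2, 2.7, 0],
    [-2.2, 2.7, 0],
    [-2.2, 2.7, 0],
    [-2.2, 2.7, 0],
    [-2.2, 2.7, 0],
  ],
  dr=[
    [0, 0, 1],
    [0, 0, 1],
    [0, 0, 1],
    [0, 0, 1],
    [0, 0, 1],
    [0, 0, 1],
    [0, 0, 1],
    [0, 0, 1],
    [0, 0, 1],
    [0, 0, 1],
    [0, 0, 1],
    [0, 0, 1],
  ],
)

```text
time_s: 8.87
eef_pos: [0.5404, 0.1444, 0.055]
tool_rot: [-1.355, -2.834, 0.0]
contact_force: [2.0, -2.7, 3.6]
grip_width: 0.0009
gripper_force: 2.0
```

>>> servo_tool(
  claw=[0, 0, 0, 0, 0, 0, 0, 0, 0, 0, 0, 0],
  translation=[
    [-2.2, 2.7, 0],
    [-2.2, 2.7, 0],
    [-2.2, 2.7, 0],
    [-2.2, 2.7, 0],
    [-2.2, 2.7, 0],
    [-2.2, 2.7, 0],
    [-2.7, 2.2, 0],
    [-2.7, 2.2, 0],
    [-2.7, 2.2, 0],
    [-2.7, 2.2, 0],
    [-2.7, 2.2, 0],
    [0, 0, 0],
  ],
  dr=[
    [0, 0, 1],
    [0, 0, 1],
    [0, 0, 1],
    [0, 0, 1],
    [0, 0, 1],
    [0, 0, 1],
    [0, 0, 1],
    [0, 0, 1],
    [0, 0, 1],
    [0, 0, 1],
    [0, 0, 1],
    [0, 0, 0],
  ],
)

```text
time_s: 9.87
eef_pos: [0.5133, 0.1718, 0.0551]
tool_rot: [-1.076, -2.951, -0.0]
contact_force: [1.4, -0.4, 6.6]
grip_width: 0.0006
gripper_force: 3.1
```

```bash
python3 - <<'E'
from h import *
p,d=cams.read_camera("scene");cv2.imwrite("pics/s3.png",cv2.resize(p[120:320,220:460,::-1],None,fx=3,fy=3)[:600])
E
```

```text
(no output)
```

View pics/s3.png

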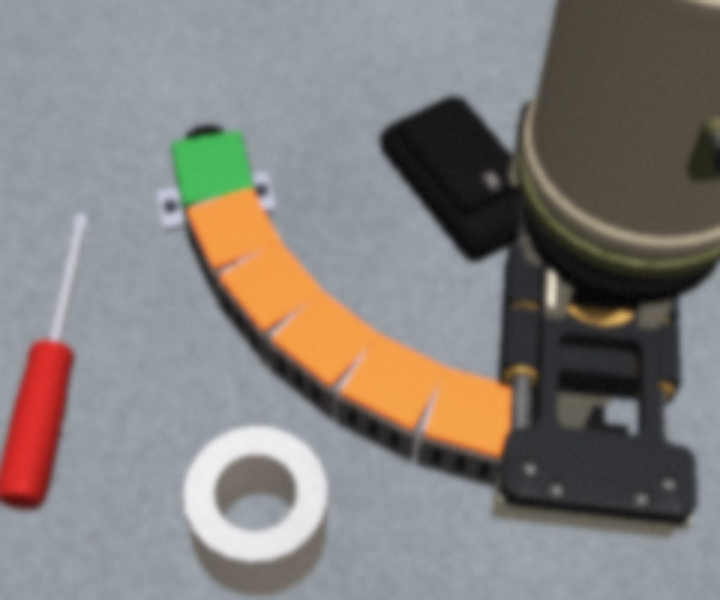

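All five covers lie flush from (230,225) to (465,415) in the crop, the hand is on the black block, and the bystanders haven't moved. I'll lift straight up and away.

>>> servo_tool(
  claw=[0, 0, 0, 0, 0, 0, 0, 0, 0, 0, 0, 0],
  translation=[
    [0, 0, 5],
    [0, 0, 10],
    [0, 0, 20],
    [0, 0, 25],
    [0, 0, 25],
    [0, 0, 25],
    [-10, 20, 25],
    [-10, 20, 20],
    [-10, 20, 0],
    [-10, 20, 0],
    [0, 0, 0],
    [0, 0, 0],
  ],
  dr=[
    [0, 0, 0],
    [0, 0, 0],
    [0, 0, 0],
    [0, 0, 0],
    [0, 0, 0],
    [0, 0, 0],
    [0, 0, 0],
    [0, 0, 0],
    [0, 0, 0],
    [0, 0, 0],
    [0, 0, 0],
    [0, 0, 0],
  ],
)

```text
time_s: 10.92
eef_pos: [0.473, 0.252, 0.2103]
tool_rot: [-1.076, -2.951, 0.0]
contact_force: [-0.2, 0.5, 0.6]
grip_width: 0.0001
gripper_force: 0.0
```

```bash
python3 - <<'E'
from h import *
n="top";p,d=cams.read_camera(n);W=world(n,d,cams.get_calibration(n))
hsv=cv2.cvtColor(p,cv2.COLOR_RGB2HSV);H,S=hsv[...,0],hsv[...,1]
O=W[(d>0)&(W[...,2]>.027)&(W[...,2]<.06)&(H>5)&(H<20)&(S>150)]
B,A=blocks();t=np.radians(68.8);c,s=np.cos(t),np.sin(t);C=B@np.array([[c,s],[-s,c]])+[.5703,-.0535]
for i in range(1,6):
    e=np.array([np.cos(A[i]+t),np.sin(A[i]+t)]);L=O[:,:2]-C[i];x=L@e;y=L@np.array([-e[1],e[0]]);m=(abs(y)<.014)&(abs(x)<.019)
    print(i,m.sum(),np.polyfit(x[m],O[m,2],1).round(4) if m.sum()>20 else "hidden")
print(r.read_state()["contact_force"],r.read_state()["eef_pos"])
E
```

```text
1 292 [0.0017 0.0351]
2 296 [-0.0061  0.035 ]
3 297 [0.0007 0.0352]
4 306 [0.0102 0.0352]
5 308 [-0.0008  0.035 ]
[ 0.32756354 -0.04452785 -0.09468826] [0.47342313 0.25129929 0.21005249]
```

```bash
python3 -c "
from rig import r
print(r.job_done())"
```

```text
the job is handed in; nothing more can be done
None
```

All five covers are pressed shut in order from green to black and measure flush to within about 0.01 rad; contact-force readings stayed under about 8 N, the label roll, mouse and screwdriver look unmoved in the pictures, the hand is clear, and the job is handed in.

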